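# Seat the stage plate on the specimen photo turntable

## Robot

A 6-joint arm with a two-finger parallel gripper is mounted at the origin on the work surface. World frame = base frame: x ahead of the robot, y to its left, z up, the work surface at z = 0. Lengths are in m, angles in rad, forces in N, time in s.
With the tool pointing down it reaches from about 0.3 to 0.875 m from the base axis. Payload 6.4 kg.
Tool frame: the origin (TCP) lies on the centre line of the jaws, within the pads' length; the fingertips stand 22 mm ahead of it and the grasp point (between the pads) lies 3 mm ahead of it; z points along the fingers, y is the line along which they close (so a half turn about z gives the same grasp; the last joint's range is limited). The gripper opens to 85 mm and grips with 20 to 120 N. Pads are 22 mm wide; open, the fingers measure 114 mm over their backs; the gripper's body (76 mm by 85 mm) begins 54 mm behind the grasp point. The pads swing forward as they close: fully open they stand 13 mm farther back than shut.
Start: joints at [0.989, 0.181, 1.607, -0, 1.354, -0.206], TCP at [0.211, 0.535, 0.253] pointing down, gripper open.
Joint ranges: [-2.99, 2.99], [-0.89, 2.07], [0.3, 2.58], [-1.14, 4.28], [0, 2.63], [-3.12, 3.12]. Speed limits (rad/s): [2.57, 2.57, 3.01, 3.14, 3.14, 3.14].

## Interface

Orientations are given as a unit quaternion [w, x, y, z].
In Python, from bench import ctrl gives the robot as it stands. The module is installed in compiled form; this text tells all that it offers.
- The arm moves only by the tool servo_tool, never from a script. Its argument "commands" is a list of rows, each a list of 3 entries, a list of its own where there are three numbers: the shift along the tool's x, y, z in mm, then the turn about the tool's z in rad, then the finger opening in mm, from 0 to 85.4. In form: [[[dx, dy, dz], turn, jaw], ...]. A call has 1 to 20 rows; each row shifts and turns the commanded pose from where the row before left it, along the tool's axes as they then stand; what a row does not reach is not made up. A row lasts 1/8 s, in which the tool goes at most 62.5 mm and 10.7 degrees, less where a joint would pass 70% of its speed; a pose out of reach is approached as far as the arm can. A call with a gripper value outside its range is refused whole. The fingers move at their own pace and stop on an object; the grip force is fixed at half the most. Time passes only in rows, so rows that do not move let the fingers close. It gives the time, the measured TCP pose, the force, the opening and the grip force at its end, in the units of the state.
- ctrl.get_obs(): the state, without advancing time (a new reading comes with each control period).
- ctrl.camera(name): name is "scene" or "top" or "wrist"; returns a dict with "color" (480x640x3 uint8, red, green, blue), "z_map" (480x640 float32, m along the optical axis (not along the pixel's ray), 0 where there is no reading), "fx", "fy", "cx", "cy" (pixels), "R" (3x3) and "t" (3): a world point X has camera coordinates R X + t. Camera axes: x right, y down, z forward; pixel columns grow to the right and rows downward; lengths in m; the calibration is good to about 2 mm. A picture is of the moment at which its call begins.
- ctrl.hand_in(): hands the job in; it is judged then, once.
The state is a dict: "time_s": time; "q": joint angles; "dq": joint speeds; "joint_efforts": joint torques, N m; "eef_pos": TCP position; "eef_rot": TCP orientation; "wrist_force": force on the tool from outside, world axes, zero at the start; "torque": the same for the moment, N m; "opening": opening from 0.0 (shut) to 1.0 (fully open); "grasp_force": force on a finger pad.
Only numpy, scipy, OpenCV 4.12 (cv2) and the standard library are available. Lean on these libraries where they do the work, as an engineer would, in place of code of your own. Each camera call takes 0.05 s, during which the arm holds its last target. There are 200 camera calls.

## Task

Fit the square stage plate to the specimen photo turntable: lift it off the notebooks by its handle, lower it over the central shaft, and turn it until the drive pin slips into its hole, so that the plate sits fully home, flat on the hub; then let go. Be gentle: feel for it with a light push, never bang or force the plate down on the shaft, pin or hub, and leave the jars, shell, coral, mug and other things where they are.

Things in the scene. Friction and masses are not known exactly. Their poses are not given: they have to be found in the camera images.
- plate: The stage plate: a bare aluminium square 120 x 120 mm, 6 mm thick, with a block handle on its middle, a central bore and one pin hole off centre. About 0.35 kg. Origin: centre of the underside, z up. It starts lying flat, handle up, on the notebooks.
- handle (a point): Centre of the top of the plate's block handle, 36 mm above the plate's underside. The block is 52 mm long along the plate's x, 30 mm wide along its y, 30 mm high above the plate; grip it across the 30 mm. A round bore of diameter 18 mm runs down through handle and plate.
- pin_hole (a point): Centre, at the plate's underside, of the round 11 mm hole through the plate for the drive pin: at x = +40 mm, y = 0 in the plate's frame.
- turntable: The photo turntable, fixed: a round grey housing, diameter 160 mm, 45 mm high, a small nose at its +x side. Origin: on the axis at the table surface, z up. A black hub, diameter 112 mm, sits on it, its flat top 55 mm above the origin: the plate's underside rests there when fully home. A stiff brake holds the hub still under light forces.
- shaft_top (a point): Top of the steel central shaft, on the axis, 105 mm above the table. The shaft is 16 mm in diameter up to 94 mm above the table, then tapers to 8 mm at the top.
- nose (a point): Outer end of the housing's nose, 112 mm from the axis along the turntable's +x, 30 mm above the table. The steel drive pin (diameter 9 mm, chamfered top 10 mm above the hub) is fixed in the hub 40 mm from the axis, 0.15 to 1.05 rad (9 to 60 degrees) counter-clockwise, seen from above, of the nose; its exact angle is not measured. Out of its hole, it holds the plate 10 mm too high.
- notebooks: Pile of notebooks, 210 x 148 mm, 40 mm high, fixed; the plate lies on it at the start. Origin: centre of the underside.
- jar_tall: Bystander: tall glass specimen jar, white cap, diameter 56, height 110 mm. Origin: centre of the underside.
- jar_low: Bystander: low glass specimen jar, white cap, diameter 52, height 60 mm. Origin: centre of the underside.
- shell: Bystander: white conical sea shell, diameter 60, height 52 mm. Origin: centre of the underside.
- mug: Bystander: white mug with a handle, diameter 76, height 85 mm. Origin: centre of the underside.
- balm: Bystander: small green glass pot with a cap, diameter 36, height 45 mm. Origin: centre of the underside.
- coral: Bystander: branched piece of white coral, about 70 mm wide, 58 mm high. Origin: centre of the underside.
Mind the look-alikes: they are no part of the job. Of the things shaped like the plate, the aluminium one is meant.

How it is judged:
On the way:
1. the plate is lifted clear of the notebooks (contact force between plate and notebooks below 0.01 N and z of plate in the frame of notebooks above 0.055 m), for 0.1 s.
At the end, for the whole second after the job is handed in: The plate lies flat on the hub with shaft and pin through it: underside within 2.5 mm of the hub's top, centre within 3 mm of the axis, tilt under 0.04 rad, at rest and released (z of plate in the frame of turntable between 0.052 and 0.0575 m and horizontal distance between plate and turntable below 0.003 m and angle between plate's own z axis and vertical below 0.04 rad and linear speed of plate below 0.01 m/s and angular speed of plate below 0.1 rad/s and contact force between plate and the fingers below 0.01 N); the robot touches nothing.
It fails at once if the plate is pressed or knocked on the turntable (shaft, pin, hub) with more than 40 N (contact force between plate and turntable above 40 N).
It fails at once if a bystander is moved by more than 25 mm (distance of any of jar_tall, jar_low, shell, mug, balm, coral from where it was at the start of the episode above 0.025 m).
It also fails if it takes over 72 s, if anything falls off the work surface, if the arm or the gripper's body presses on something with over 40 N, if the wrist force passes 120 N, or if a joint passes its speed limit or range.

## Working session

There is one attempt and no reset: what is moved stays moved. The work goes in short steps, Python scripts to look and compute and a tool call to move; the robot and the scene stay as the last step left them, time stands still between calls to the robot, and variables do not carry over. Pictures are saved under pics/ and viewed, at most 10 in all, crops included, and the job is handed in when it is done.

Besides the shell and the picture viewer there is one more tool, called after "Emit:" as a command line: name --argument value ..., lists and objects as JSON in quotes. servo_tool: Moves the arm, as the interface text tells. Its arguments: {"type":"object","properties":{"commands":{"type":"array"}},"required":["commands"]}

```bash
mkdir -p pics
cat > h.py <<'E'
from bench import ctrl
import numpy as np, cv2
def shot(name,fn=None):
    c=ctrl.camera(name)
    if fn: cv2.imwrite('pics/'+fn,c['color'][:,:,::-1])
    return c
def cloud(c):
    z=c['z_map'];v,u=np.mgrid[:480,:640]
    P=np.stack([(u-c['cx'])/c['fx']*z,(v-c['cy'])/c['fy']*z,z],-1)
    W=(P-c['t'])@c['R']; W[z==0]=np.nan
    return W
E
python3 - <<'E'
from h import *
for n in ('scene','top'):
    c=shot(n,n+'1.png'); np.savez(n+'1.npz',**c)
o=ctrl.get_obs();print(o)
E
```

```text
{'time_s': 0.1, 'q': array([ 9.88722158e-01,  1.81450806e-01,  1.60792228e+00, -2.29313813e-05,
        1.35377770e+00, -2.06298462e-01]), 'dq': array([-0.00044196, -0.00181877, -0.00150862,  0.00108803, -0.00179618,
       -0.00064052]), 'joint_efforts': array([ 1.39954253e-03, -4.45882022e+01, -3.52236342e+01, -1.65221295e-04,
        4.13852278e-03,  2.52483090e-05]), 'eef_pos': array([0.21075084, 0.53448748, 0.25247627]), 'eef_rot': array([-2.88869745e-04,  1.86781847e-01,  9.82401107e-01, -7.23618995e-04]), 'wrist_force': array([ 0.0451768 ,  0.58586059, -0.40831965]), 'torque': array([0.01113122, 0.02370054, 0.02442002]), 'grasp_force': 0.0, 'opening': 1.0002848549967063}
```

View pics/top1.png

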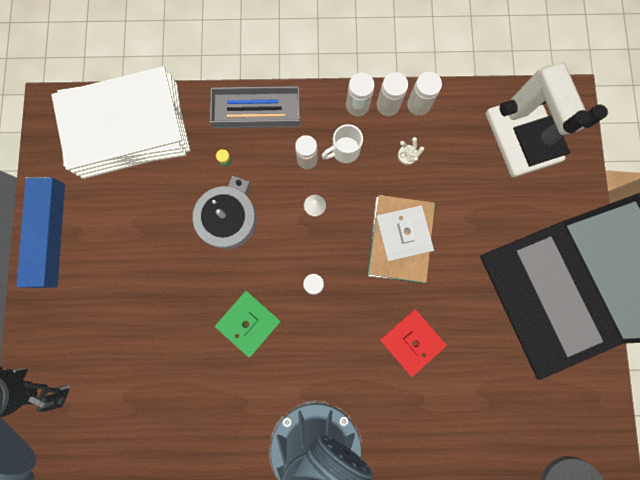

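View pics/scene1.png

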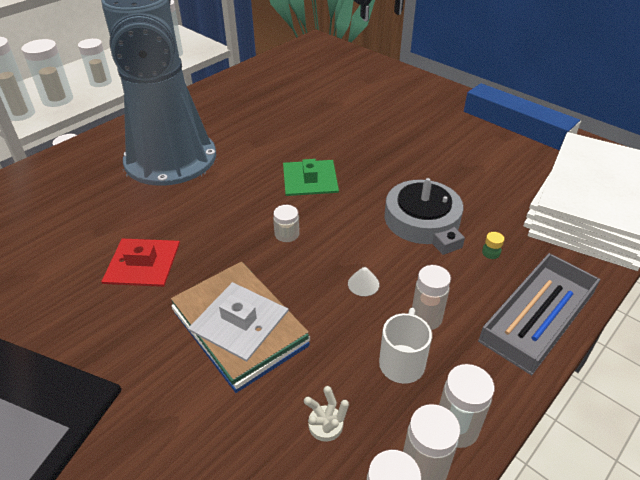

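The top view shows three plate-like things: aluminium on the notebooks (405,232), green (247,324) and red (414,342). The aluminium one is meant. The turntable is at (224,216) with its nose at (238,184), and the scene view shows the pin near (445,200). Next I measure and take one close crop.

```bash
cat > m.py <<'E'
from h import *
T={n:dict(np.load(n+'1.npz')) for n in('top','scene')}
for n,c in T.items():
    W=cloud(c);z=W[...,2];col=c['color'].astype(int)
    print(n,c['fx'],'cam',-c['R'].T@c['t'])
    box=(slice(190,290),slice(365,440)) if n=='top' else (slice(260,385),slice(170,310))
    B=W[box];C=col[box]
    gray=(C.max(-1)-C.min(-1)<25)&(C.min(-1)>110)
    m=gray&(abs(B[...,2]-.046)<.004); p=B[m]
    r=cv2.minAreaRect((p[:,:2]*1000).astype(np.float32)); print('plate',m.sum(),np.median(p[:,2]),r)
    m=(abs(B[...,2]-.076)<.004); p=B[m]
    if len(p)>5: print('handle',m.sum(),np.median(p[:,2]),cv2.minAreaRect((p[:,:2]*1000).astype(np.float32)))
    box=(slice(170,255),slice(185,262)) if n=='top' else (slice(170,255),slice(375,470))
    B=W[box];C=col[box]
    m=(abs(B[...,2]-.045)<.003);p=B[m][:,:2]*1000
    print('housing',m.sum(),cv2.minEnclosingCircle(p.astype(np.float32)))
    m=(abs(B[...,2]-.055)<.003);p=B[m][:,:2]*1000
    print('hub',m.sum(),cv2.minEnclosingCircle(p.astype(np.float32)),p.mean(0))
    m=(B[...,2]>.085);p=B[m]*1000;print('shaft',m.sum(),p.mean(0) if m.any() else 0, p[:,2].max() if m.any() else 0)
    m=(B[...,2]>.0595)&(B[...,2]<.069);print('pin',(B[m]*1000).round().tolist()[:40])
    m=(abs(B[...,2]-.030)<.006);p=B[m]*1000;print('nose',m.sum(),p.mean(0) if m.any() else 0,cv2.minAreaRect(p[:,:2].astype(np.float32)))
c=T['top']['color'][:,:,::-1]
a=cv2.resize(c[190:290,365:440],(390,520),interpolation=2);b=cv2.resize(c[170:255,185:262],(400,442),interpolation=2)
b=cv2.copyMakeBorder(b,0,78,0,0,0);cv2.imwrite('pics/crop1.png',np.hstack([a,b]))
E
python3 m.py
```

```text
top 443.9407107813184 cam [ 0.35022851 -0.014177    1.16324259]
plate 1737 0.04579721690868109 ((531.2798461914062, -236.21478271484375), (119.44007873535156, 120.59494018554688), 11.814595222473145)
handle 201 0.07572101259717506 ((531.6998901367188, -236.07492065429688), (51.57468032836914, 30.98504638671875), 12.03537654876709)
housing 1165 ((583.7507934570312, 226.71072387695312), 79.8230972290039)
hub 1206 ((582.768310546875, 229.43995666503906), 57.834075927734375) [582.61229852 227.20385563]
shaft 38 [581.51670043 225.65060882  99.1362824 ] 109.51552401076562
pin [[629.0, 230.0, 61.0], [625.0, 207.0, 62.0], [620.0, 250.0, 65.0], [621.0, 247.0, 63.0], [621.0, 245.0, 62.0], [618.0, 252.0, 66.0], [617.0, 249.0, 66.0], [617.0, 247.0, 67.0], [618.0, 244.0, 65.0], [615.0, 249.0, 66.0], [615.0, 247.0, 66.0], [615.0, 245.0, 64.0], [614.0, 248.0, 61.0], [613.0, 245.0, 61.0], [613.0, 238.0, 60.0], [611.0, 223.0, 60.0], [606.0, 273.0, 61.0], [605.0, 184.0, 60.0], [604.0, 276.0, 60.0], [603.0, 217.0, 60.0], [602.0, 179.0, 60.0], [601.0, 245.0, 60.0], [600.0, 233.0, 60.0], [597.0, 212.0, 6
[... 1416 characters left out ...]
[618.0, 248.0, 67.0], [581.0, 221.0, 60.0], [584.0, 219.0, 63.0], [587.0, 219.0, 65.0], [589.0, 219.0, 66.0], [589.0, 223.0, 63.0], [591.0, 224.0, 64.0], [592.0, 226.0, 64.0], [616.0, 244.0, 66.0], [616.0, 248.0, 63.0], [619.0, 248.0, 65.0], [620.0, 249.0, 65.0], [583.0, 219.0, 60.0], [584.0, 220.0, 61.0], [586.0, 221.0, 61.0], [589.0, 221.0, 62.0], [590.0, 222.0, 62.0], [590.0, 226.0, 60.0], [594.0, 224.0, 63.0], [617.0, 244.0, 64.0], [618.0, 245.0, 64.0], [620.0, 245.0, 65.0], [621.0, 248.0, 64.0], [586.0, 218.0, 60.0], [587.0, 219.0, 60.0]]
nose 654 [642.44569677 178.15722337  30.09662242] ((614.8274536132812, 181.94570922851562), (167.29299926757812, 100.5949478149414), 30.1998348236084)
```

View pics/crop1.png

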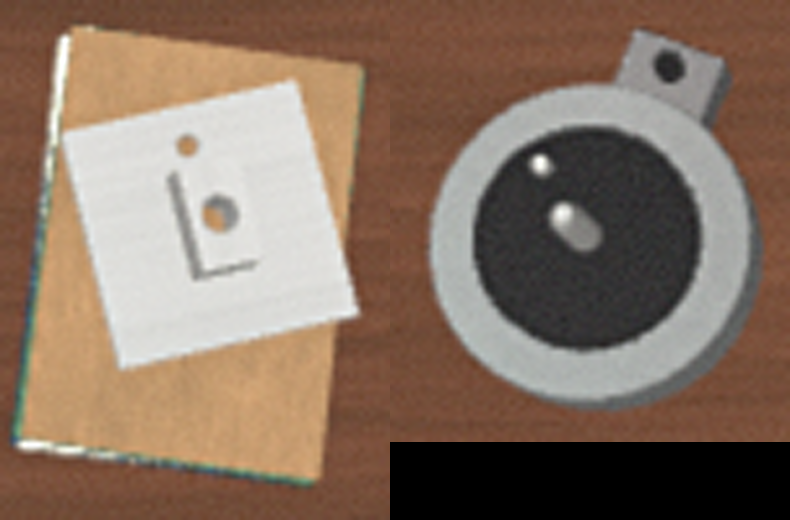

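The close crop shows the aluminium plate with its pin hole at crop (188,145), at +12°, centre (0.532,-0.237), sizes 120 and 52x31 as given. The pin is at crop (541,165), giving 32.7° world at r = 39.8 mm, so it agrees with the given 40 mm. The nose lies near -23°, so the pin is about 56° from it, inside the stated range.

Emit:
servo_tool --commands '[[[-20, -20, 0], 0, 85], [[-34, -35, 0], 0, 85], [[-34, -35, 0], 0, 85], [[-34, -35, 0], 0, 85], [[-34, -35, 0], 0, 85], [[-34, -35, 0], 0, 85], [[-34, -35, 0], 0, 85], [[-34, -35, 0], 0, 85], [[-34, -35, 0], 0, 85], [[-34, -35, 0], 0, 85], [[-34, -35, 0], 0, 85], [[-34, -35, 0], 0, 85], [[-34, -35, 0], 0, 85], [[-34, -35, 0], 0, 85], [[-34, -35, 0], 0, 85], [[-34, -35, 0], 0, 85], [[-34, -35, 0], 0, 85], [[-18, -20, 0], 0, 85], [[0, 0, 0], 0, 85]]'

```text
time_s: 2.48
eef_pos: [0.5321, -0.2384, 0.2524]
eef_rot: [-0.001, 0.188, 0.982, 0.0]
wrist_force: [-0.1, 0.6, 0.1]
opening: 0.995
grasp_force: 0.0
```

Emit:
servo_tool --commands '[[[0, 0, -10], -0.146, 85], [[0, 0, 0], -0.146, 85], [[0, 0, 0], -0.146, 85], [[0, 0, 0], -0.145, 85], [[0, 0, 0], 0, 60], [[0, 0, 0], 0, 60]]'

```text
time_s: 3.22
eef_pos: [0.532, -0.2361, 0.2632]
eef_rot: [-0.0, -0.102, 0.995, 0.0]
wrist_force: [1.5, -0.4, 0.4]
opening: 0.708
grasp_force: 0.0
```

```bash
cat >> h.py <<'E'
from scipy.spatial.transform import Rotation as Ro
def tcp():
    o=ctrl.get_obs();w,x,y,z=o['eef_rot'];R=Ro.from_quat([x,y,z,w]).as_matrix()
    return o,R
def goto(p,yaw_y):   # yaw_y: wanted world angle (deg) of tool y
    o,R=tcp();a=np.degrees(np.arctan2(R[1,1],R[0,1]))
    print('t',o['time_s'],'pos',o['eef_pos'].round(4),'ydeg',a.round(2),'tilt',R[2].round(4),'open',o['opening'],'F',o['wrist_force'].round(2),'grip',o['grasp_force'])
    print('tool shift mm',(R.T@(np.array(p)-o['eef_pos'])*1000).round(1),'turn',np.radians(-(yaw_y-a)).round(4))
E
python3 - <<'E'
from h import *
goto([.5322,-.2367,.073],101.9)
c=shot('wrist','w1.png');W=cloud(c);z=W[...,2]
for h,t in((.046,.003),(.076,.004)):
    m=(abs(z-h)<t)&(np.hypot(W[...,0]-.532,W[...,1]+.2367)<.1)
    C=c['color'].astype(int);m&=(C.max(-1)-C.min(-1)<30)
    m=cv2.morphologyEx(m.astype(np.uint8),cv2.MORPH_OPEN,np.ones((5,5)))>0
    print(h,m.sum(),cv2.minAreaRect((W[m][:,:2]*1000).astype(np.float32)) if m.any() else 0)
E
```

```text
t 3.225 pos [ 0.532  -0.2361  0.2632] ydeg 101.75 tilt [ 2.e-04  4.e-04 -1.e+00] open 0.7081650369588833 F [ 1.47 -0.41  0.44] grip 0.0
tool shift mm [-1.000e-01 -7.000e-01  1.902e+02] turn -0.0027
0.046 17275 ((532.0490112304688, -235.7504119873047), (120.26835632324219, 120.10224914550781), 11.835307121276855)
0.076 2158 ((531.6652221679688, -235.9093780517578), (51.8253059387207, 30.07147216796875), 11.881351470947266)
```

View pics/w1.png

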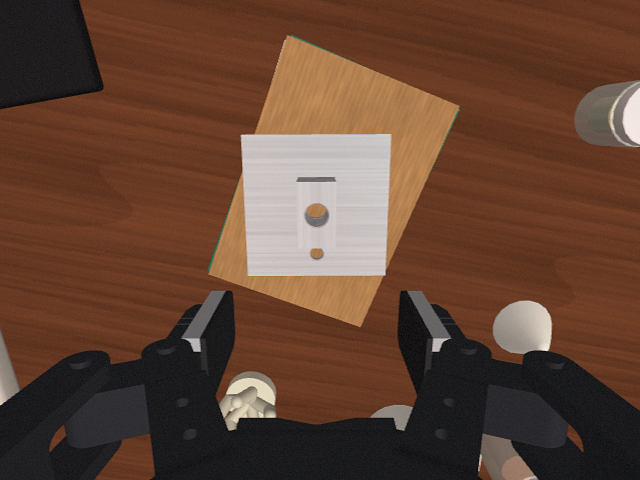

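The wrist view shows the handle centred at (317,215) with the pin hole at (317,253), aligned with the jaws to within 0.2°. I descend and grip.

Emit:
servo_tool --commands '[[[0, 0, 25], 0, 60], [[0, 0, 40], 0, 60], [[0, 0, 40], 0, 60], [[0, 0, 40], 0, 60], [[0, 0, 20], 0, 60], [[0, 0, 15], 0, 55], [[0, 0, 10], 0, 50], [[0, 0, 0], 0, 50], [[0, 0, 0], 0, 20], [[0, 0, 0], 0, 20], [[0, 0, 0], 0, 20], [[0, 0, 0], 0, 20], [[0, 0, 0], 0, 20], [[0, 0, 0], 0, 20]]'

```text
time_s: 5.03
eef_pos: [0.533, -0.2373, 0.0746]
eef_rot: [0.001, -0.103, 0.995, -0.001]
wrist_force: [-0.8, 0.4, 7.5]
opening: 0.339
grasp_force: 62.2
```

Emit:
servo_tool --commands '[[[0, 0, -4], 0, 20], [[0, 0, -12], 0, 20], [[0, 0, -24], 0, 20], [[0, 0, -30], 0, 20], [[0, 0, -30], 0, 20], [[0, 0, -20], 0, 20], [[0, 0, -10], 0, 20], [[0, 0, 0], 0, 20], [[0, 0, 0], 0, 20]]'

```text
time_s: 6.15
eef_pos: [0.5316, -0.2364, 0.2021]
eef_rot: [-0.001, -0.103, 0.995, 0.001]
wrist_force: [0.6, -0.6, -4.4]
opening: 0.336
grasp_force: 61.0
```

Run:
```python
from h import *
goto([.5845,.2255,.2035],122.7)
c=shot('wrist','w2.png');W=cloud(c);z=W[...,2];o,R=tcp();L=(W-o['eef_pos'])@R*1000
C=c['color'].astype(int)
g=(C.max(-1)-C.min(-1)<30)
for lo,hi in((-10,10),(15,50)):
    m=g&(L[...,2]>lo)&(L[...,2]<hi)&(np.hypot(L[...,0],L[...,1])<95)
    m=cv2.morphologyEx(m.astype(np.uint8),cv2.MORPH_OPEN,np.ones((5,5)))>0
    print(m.sum(),np.median(L[m],0),cv2.minAreaRect(L[m][:,:2].astype(np.float32)))
    p=L[m];print(np.linalg.lstsq(np.c_[p[:,:2],np.ones(len(p))],p[:,2],rcond=None)[0])
```

```text
t 6.15 pos [ 0.5316 -0.2364  0.2021] ydeg 101.87 tilt [ 0.0014  0.0015 -1.    ] open 0.3362186219476983 F [ 0.57 -0.55 -4.45] grip 60.98195739090443
tool shift mm [-146.8  441.2   -0.9] turn -0.3635
15115 [ 7.00009665  0.30557686 -1.36722158] ((0.6954841613769531, 0.4180164337158203), (56.43665313720703, 52.911460876464844), 89.91845703125)
[ 0.01866555 -0.00300339 -0.85270768]
53225 [31.47381572  0.5903752  28.48198793] ((1.5423011779785156, 0.3489875793457031), (121.15139770507812, 118.43704986572266), 89.98609924316406)
[ 3.61810050e-03 -5.74708731e-04  2.82136009e+01]
```

View pics/w2.png

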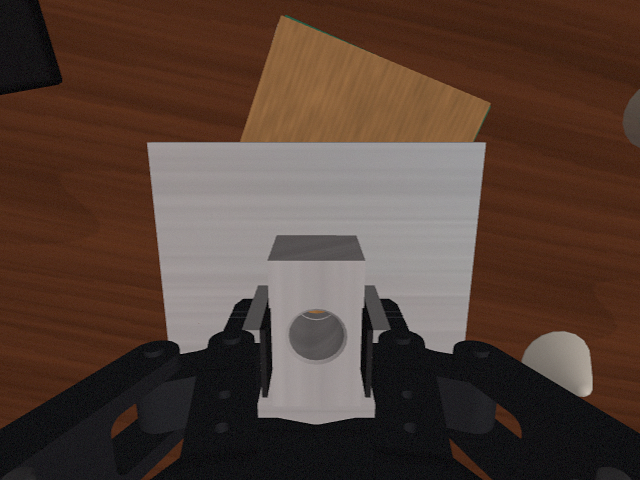

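The plate is lifted level, held centrally within about 1 mm, with the bore at (317,335). Now to the turntable.

Emit:
servo_tool --commands '[[[-5, 15, 0], 0, 20], [[-12, 36, 0], 0, 20], [[-14, 43, 0], 0, 20], [[-14, 43, 0], 0, 20], [[-14, 43, 0], 0, 20], [[-14, 43, 0], 0, 20], [[-14, 43, 0], 0, 20], [[-14, 43, 0], 0, 20], [[-14, 43, 0], 0, 20], [[-14, 43, 0], 0, 20], [[-13, 31, 0], 0, 20], [[-5, 15, 0], 0, 20], [[0, 0, 0], -0.1, 20], [[0, 0, 0], -0.1, 20], [[0, 0, 0], -0.1, 20], [[0, 0, 0], -0.06, 20], [[0, 0, 0], 0, 20], [[0, 0, 0], 0, 20]]'

```text
time_s: 8.45
eef_pos: [0.5851, 0.2248, 0.2031]
eef_rot: [-0.0, -0.279, 0.96, -0.0]
wrist_force: [0.3, 0.6, -3.0]
opening: 0.336
grasp_force: 60.9
```

Run:
```python
from h import *
goto([.5845,.2255,.15],122.7)
for n in('top','scene','wrist'):
    c=shot(n,n+'2.png');W=cloud(c);z=W[...,2]
    C=c['color'].astype(int)
    g=(C.max(-1)-C.min(-1)<30)&(np.hypot(W[...,0]-.5845,W[...,1]-.2255)<.1)
    m=g&(abs(z-.1715)<.006)
    m=cv2.morphologyEx(m.astype(np.uint8),cv2.MORPH_OPEN,np.ones((3,3)))>0
    print(n,m.sum(),cv2.minAreaRect((W[m][:,:2]*1000).astype(np.float32)) if m.any() else 0, np.median(z[m]))
    m=(np.hypot(W[...,0]-.5845,W[...,1]-.2255)<.015)&(z>.08)&(z<.112)
    print('shaft',m.sum(),W[m].mean(0) if m.any() else 0)
```

```text
t 8.45 pos [0.5851 0.2248 0.2031] ydeg 122.42 tilt [ 5.e-04  1.e-04 -1.e+00] open 0.33565292845163197 F [ 0.26  0.63 -3.03] grip 60.90239033102989
tool shift mm [ 0.1  0.9 53.1] turn -0.0049
top 749 ((593.4617919921875, 209.75267028808594), (120.47435760498047, 87.15885925292969), 32.28146743774414) 0.17426571755700082
shaft 0 0
scene 1812 ((585.1216430664062, 222.7793731689453), (120.22132873535156, 126.29495239257812), 32.26057815551758) 0.17458360990447275
shaft 88 [0.58636041 0.22264903 0.0940628 ]
wrist 52141 ((583.9158325195312, 224.4141387939453), (118.59503936767578, 120.88482666015625), 32.35875701904297) 0.17456545968930148
shaft 0 0
```

View pics/scene2.png

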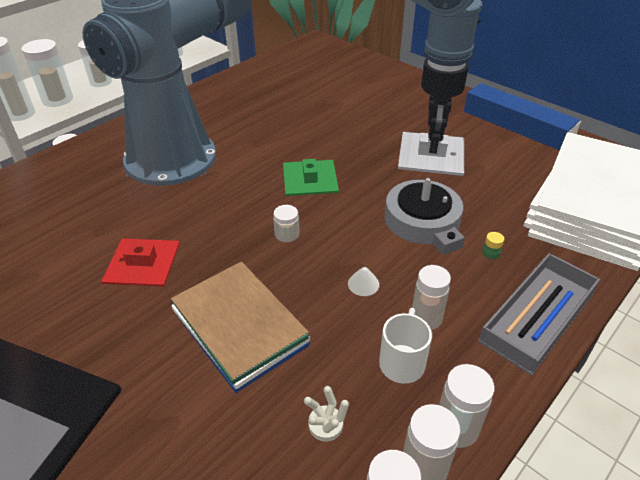

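View pics/wrist2.png

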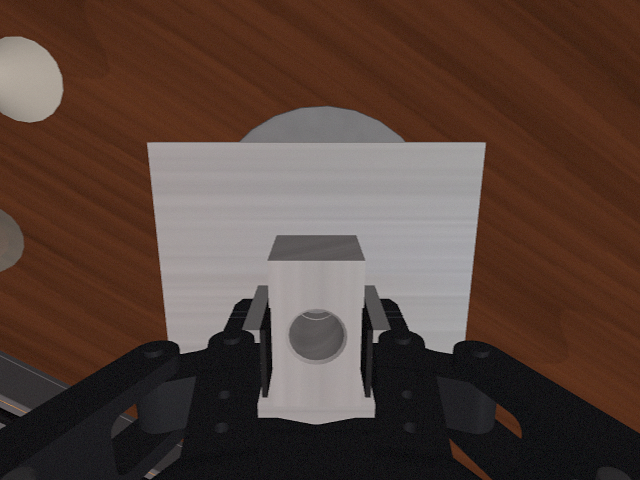

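The plate is over the turntable with its bore close to the axis: the scene view has the shaft at (427,190) below the plate at (432,155), and the wrist view has the bore at (317,335). I shift by (-1, 2) mm, then lower to just above the shaft tip and feel.

Emit:
servo_tool --commands '[[[-1, 2, 0], -0.005, 20], [[0, 0, 12], 0, 20], [[0, 0, 18], 0, 20], [[0, 0, 14], 0, 20], [[0, 0, 8], 0, 20], [[0, 0, 4], 0, 20], [[0, 0, 0], 0, 20]]'

```text
time_s: 9.48
eef_pos: [0.5852, 0.2272, 0.1472]
eef_rot: [-0.0, -0.282, 0.959, -0.0]
wrist_force: [-0.2, 0.0, -3.6]
opening: 0.34
grasp_force: 60.9
```

Emit:
servo_tool --commands '[[[0, 0, 2], 0, 20], [[0, 0, 2], 0, 20], [[0, 0, 2], 0, 20], [[0, 0, 1], 0, 20], [[0, 0, 1], 0, 20], [[0, 0, 1], 0, 20], [[0, 0, 1], 0, 20]]'

```text
time_s: 10.35
eef_pos: [0.5851, 0.2272, 0.1373]
eef_rot: [0.0, -0.282, 0.959, 0.0]
wrist_force: [0.3, -0.1, -4.2]
opening: 0.336
grasp_force: 60.9
```

Emit:
servo_tool --commands '[[[0, 0, 1], 0, 20], [[0, 0, 1], 0, 20], [[0, 0, 1], 0, 20], [[0, 0, 1], 0, 20], [[0, 0, 0], 0, 20]]'

```text
time_s: 10.98
eef_pos: [0.585, 0.2272, 0.1331]
eef_rot: [-0.0, -0.282, 0.959, 0.0]
wrist_force: [0.8, -0.1, -4.6]
opening: 0.336
grasp_force: 60.9
```

Past the tip without contact (underside near 98.5 mm). I continue in small steps past the shaft's full diameter.

Emit:
servo_tool --commands '[[[0, 0, 1], 0, 20], [[0, 0, 1], 0, 20], [[0, 0, 1], 0, 20], [[0, 0, 1], 0, 20], [[0, 0, 0], 0, 20]]'

```text
time_s: 11.6
eef_pos: [0.585, 0.2274, 0.1293]
eef_rot: [-0.0, -0.282, 0.959, 0.0]
wrist_force: [-0.7, 1.3, -4.5]
opening: 0.338
grasp_force: 61.0
```

Emit:
servo_tool --commands '[[[0, 0, 1], 0, 20], [[0, 0, 1], 0, 20], [[0, 0, 1], 0, 20], [[0, 0, 1], 0, 20], [[0, 0, 0], 0, 20]]'

```text
time_s: 12.22
eef_pos: [0.5849, 0.2276, 0.1252]
eef_rot: [-0.0, -0.282, 0.959, 0.0]
wrist_force: [-1.8, 4.7, -2.2]
opening: 0.341
grasp_force: 61.2
```

The lateral force of about 5 N along tool +y says the axis lies further that way, so I ease in that direction.

Emit:
servo_tool --commands '[[[0, 0.7, 0], 0, 20], [[0, 0, 0], 0, 20]]'

```text
time_s: 12.48
eef_pos: [0.5848, 0.2277, 0.1252]
eef_rot: [0.0, -0.282, 0.959, -0.0]
wrist_force: [-1.3, 2.8, -2.7]
opening: 0.337
grasp_force: 61.2
```

Emit:
servo_tool --commands '[[[0, 0.2, 1], 0, 20], [[0, 0, 1], 0, 20], [[0, 0, 1], 0, 20], [[0, 0, 1], 0, 20], [[0, 0, 0], 0, 20]]'

```text
time_s: 13.1
eef_pos: [0.5847, 0.2277, 0.1211]
eef_rot: [-0.0, -0.282, 0.959, -0.0]
wrist_force: [-0.1, 1.0, -3.6]
opening: 0.336
grasp_force: 61.0
```

Emit:
servo_tool --commands '[[[0, 0.2, 2], 0, 20], [[0, 0, 2], 0, 20], [[0, 0, 2], 0, 20], [[0, 0, 2], 0, 20], [[0, 0, 2], 0, 20], [[0, 0, 0], 0, 20]]'

```text
time_s: 13.85
eef_pos: [0.5844, 0.2281, 0.111]
eef_rot: [-0.0, -0.282, 0.959, 0.0]
wrist_force: [-0.6, -0.2, -3.7]
opening: 0.338
grasp_force: 61.0
```

Emit:
servo_tool --commands '[[[0, 0, 2], 0, 20], [[0, 0, 2], 0, 20], [[0, 0, 1], 0, 20], [[0, 0, 1], 0, 20], [[0, 0, 1], 0, 20], [[0, 0, 0], 0, 20]]'

```text
time_s: 14.6
eef_pos: [0.5844, 0.2281, 0.1042]
eef_rot: [-0.0, -0.282, 0.959, 0.0]
wrist_force: [-0.1, -0.5, -4.1]
opening: 0.342
grasp_force: 61.0
```

Emit:
servo_tool --commands '[[[0, 0, 1], 0, 20], [[0, 0, 1], 0, 20], [[0, 0, 1], 0, 20], [[0, 0, 1], 0, 20], [[0, 0, 0], 0, 20]]'

```text
time_s: 15.22
eef_pos: [0.5844, 0.2281, 0.1001]
eef_rot: [-0.0, -0.282, 0.959, 0.0]
wrist_force: [-0.3, 1.6, -4.3]
opening: 0.338
grasp_force: 61.0
```

Emit:
servo_tool --commands '[[[0, 0, 0.5], 0, 20], [[0, 0, 0.5], 0, 20], [[0, 0, 0.5], 0, 20], [[0, 0, 0], 0, 20]]'

```text
time_s: 15.72
eef_pos: [0.5844, 0.2281, 0.0987]
eef_rot: [-0.0, -0.282, 0.959, -0.0]
wrist_force: [0.3, -0.4, -5.0]
opening: 0.337
grasp_force: 61.0
```

Emit:
servo_tool --commands '[[[0, 0, 0.5], 0, 20], [[0, 0, 0.5], 0, 20], [[0, 0, 0], 0, 20]]'

```text
time_s: 16.1
eef_pos: [0.5845, 0.2281, 0.0977]
eef_rot: [-0.0, -0.282, 0.959, 0.0]
wrist_force: [0.2, -0.8, -4.9]
opening: 0.336
grasp_force: 61.0
```

Emit:
servo_tool --commands '[[[0, 0, 0.5], 0, 20], [[0, 0, 0.5], 0, 20], [[0, 0, 0], 0, 20]]'

```text
time_s: 16.48
eef_pos: [0.5844, 0.2281, 0.0967]
eef_rot: [-0.0, -0.282, 0.959, 0.0]
wrist_force: [-0.3, 0.0, -4.1]
opening: 0.335
grasp_force: 61.0
```

No contact at 62 mm, 3 mm below the pin top: the pin seems to be entering its hole. Continuing gently.

Emit:
servo_tool --commands '[[[0, 0, 0.5], 0, 20], [[0, 0, 0.5], 0, 20], [[0, 0, 0.5], 0, 20], [[0, 0, 0.5], 0, 20], [[0, 0, 0], 0, 20]]'

```text
time_s: 17.1
eef_pos: [0.5845, 0.2281, 0.0947]
eef_rot: [-0.0, -0.282, 0.959, -0.0]
wrist_force: [-0.4, -0.0, -3.8]
opening: 0.335
grasp_force: 61.0
```

Emit:
servo_tool --commands '[[[0, 0, 0.5], 0, 20], [[0, 0, 0.5], 0, 20], [[0, 0, 0.5], 0, 20], [[0, 0, 0], 0, 20]]'

```text
time_s: 17.6
eef_pos: [0.5845, 0.2281, 0.0932]
eef_rot: [-0.0, -0.282, 0.959, -0.0]
wrist_force: [-0.2, -0.3, -2.7]
opening: 0.341
grasp_force: 61.0
```

Emit:
servo_tool --commands '[[[0, 0, 0.5], 0, 20], [[0, 0, 0.5], 0, 20], [[0, 0, 0.5], 0, 20], [[0, 0, 0], 0, 20]]'

```text
time_s: 18.1
eef_pos: [0.5845, 0.2281, 0.0917]
eef_rot: [-0.0, -0.282, 0.959, -0.0]
wrist_force: [-0.1, 0.6, -4.0]
opening: 0.335
grasp_force: 61.0
```

Emit:
servo_tool --commands '[[[0, 0, 0.5], 0, 20], [[0, 0, 0.5], 0, 20], [[0, 0, 0], 0, 20]]'

```text
time_s: 18.48
eef_pos: [0.5844, 0.2281, 0.0907]
eef_rot: [-0.0, -0.282, 0.959, -0.0]
wrist_force: [-0.7, -0.6, -4.1]
opening: 0.339
grasp_force: 61.0
```

Emit:
servo_tool --commands '[[[0, 0, 0.5], 0, 20], [[0, 0, 0.5], 0, 20], [[0, 0, 0], 0, 20]]'

```text
time_s: 18.85
eef_pos: [0.5845, 0.2281, 0.0897]
eef_rot: [-0.0, -0.282, 0.959, 0.0]
wrist_force: [-0.4, 0.0, -4.9]
opening: 0.339
grasp_force: 61.0
```

Emit:
servo_tool --commands '[[[0, 0, 0.5], 0, 20], [[0, 0, 0], 0, 20]]'

```text
time_s: 19.1
eef_pos: [0.5845, 0.2281, 0.0897]
eef_rot: [0.0, -0.282, 0.959, -0.0]
wrist_force: [-2.2, 0.0, -0.2]
opening: 0.341
grasp_force: 61.3
```

Contact came at TCP 89.7 mm, so the underside is at 55.1 mm: home on the hub. I release and rise.

Emit:
servo_tool --commands '[[[0, 0, 0], 0, 40], [[0, 0, 0], 0, 50], [[0, 0, 0], 0, 55], [[0, 0, 0], 0, 55], [[0, 0, -5], 0, 55], [[0, 0, -15], 0, 55], [[0, 0, -30], 0, 55], [[0, 0, -40], 0, 55], [[0, 0, -40], 0, 55], [[0, 0, -20], 0, 55], [[0, 0, 0], 0, 55], [[0, 0, 0], 0, 55]]'

```text
time_s: 20.6
eef_pos: [0.5836, 0.2279, 0.2375]
eef_rot: [-0.001, -0.282, 0.959, 0.0]
wrist_force: [-0.0, 1.0, 0.0]
opening: 0.645
grasp_force: 0.0
```

Run:
```python
from h import *
goto([.5845,.2255,.15],122.7)
for n in('scene','wrist'):
    c=shot(n,n+'3.png');W=cloud(c);z=W[...,2]
    C=c['color'].astype(int)
    m=(C.max(-1)-C.min(-1)<30)&(np.hypot(W[...,0]-.5837,W[...,1]-.2277)<.1)&(abs(z-.061)<.006)
    m=cv2.morphologyEx(m.astype(np.uint8),cv2.MORPH_OPEN,np.ones((3,3)))>0
    p=W[m]
    print(n,m.sum(),cv2.minAreaRect((p[:,:2]*1000).astype(np.float32)),np.median(p[:,2]),np.linalg.lstsq(np.c_[p[:,:2]-[.584,.228],np.ones(len(p))],p[:,2],rcond=None)[0])
```

```text
t 20.6 pos [0.5836 0.2279 0.2375] ydeg 122.78 tilt [ 0.0026  0.001  -1.    ] open 0.6451589956510247 F [-0.02  0.96  0.01] grip 0.0
tool shift mm [ 0.3 -2.6 87.5] turn 0.0014
scene 1729 ((585.006591796875, 225.14553833007812), (119.53023529052734, 124.50060272216797), 32.77261734008789) 0.061113528038198986 [4.12614662e-05 2.94550793e-03 6.11527290e-02]
wrist 22088 ((584.3846435546875, 228.31265258789062), (120.19464111328125, 120.4041748046875), 32.743194580078125) 0.0609831624678335 [4.27479553e-04 7.18824420e-05 6.09885593e-02]
```

View pics/wrist3.png

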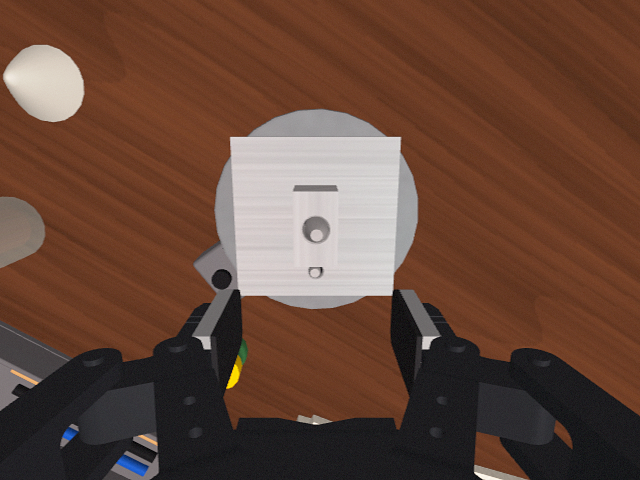

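The shaft shows in the bore at (316,232) and the pin in its hole at (316,272). The plate top is at 61.0 mm and flat, so it is home, and the gripper is clear.

```bash
python3 -c "from bench import ctrl; print(ctrl.hand_in())"
```

```text
the job is handed in; nothing more can be done
None
```

The plate is seated on the hub with the shaft and drive pin through it, its top measured flat at 61 mm, and the gripper is released and clear; the job is handed in, though no verdict came back.

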